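# Loosen the left-hand wing nut of the engraver's sharpening hone

## Task

The lap disc of the round sharpening hone has to come off for a change, so loosen the wing nut with the notched ends that holds it. Its thread is left-handed: unscrew it by turning it clockwise, seen from above and never tightening it the other way, until the engraved line on its wing points straight at the engraved line on the disc, then let go. Leave the similar plain-ended wing nut on the square fixture as it is.

Things in the scene. Friction and masses are not known exactly. Their poses are not given: they have to be found in the camera images.
- hone_nut (a joint): Turn (rad) of the notched brass wing nut on the round hone about its vertical axis. Grows CLOCKWISE seen from above (left-hand thread: unscrews). Starts between 0.2 and 0.6; at 1.40 the line on the wing points at the line on the disc. Below 0.05 counts as tightened. Hard stops -0.3 and 2.3. Stays where left; turns with about 0.06 N m; its height does not change.
- hone_nut_grip (a point): Grip point on the axis of the hone's nut, mid wing, 104 mm above the bench. Wing: bar 64 long, 12 thick, notched ends, from 22 below (top of a 48 mm round flange) to 14 above this point. x: along the bar to the end with an engraved dark line on top; y: across it; z up. Turns with the nut. Hone: fixed grey round body 160 wide, black switch box at its foot, bright disc 150 wide, top 32 below.
- hone_mark (a point): Middle of the engraved dark radial line (36 mm long, 5 wide) on top of the hone's bright disc, 52 mm from the nut's axis, 72 mm above the bench. x runs level from the nut's axis outwards along the line, z up. Fixed: it does not move when the nut turns.
- plain_nut_tip (a point): End of the bar of the OTHER brass wing nut: plain rounded ends, same size and heights, no line, on a square steel fixture (130 by 130 mm) whose centre is at least 270 mm from the hone's. The point lies 32 mm from that nut's vertical axis, 104 mm above the bench; x points along the bar away from the axis. Must stay within 8 mm of its start.
Mind the look-alikes: they are no part of the job. Leave any turquoise look-alike of the part that bears hone_nut alone.

How it is judged:
At the end, for the whole second after the job is handed in: The notched wing nut on the hone has been turned clockwise so that the engraved line on its wing points at the line on the disc within 0.21 rad (12 degrees), and it is at rest; the plain wing nut's tip is within 8 mm of its start (value of joint hone_nut between 1.19 and 1.61 rad and velocity of joint hone_nut between -0.05 and 0.05 rad/s and distance of plain_nut_tip from where it was at the start of the episode below 0.008 m); the robot touches nothing.
It fails at once if the hone's nut is turned the wrong way, anti-clockwise, to below 0.05 rad (value of joint hone_nut below 0.05 rad).
It fails at once if the plain wing nut on the square fixture is turned (its tip moves more than 8 mm) (distance of plain_nut_tip from where it was at the start of the episode above 0.008 m).
It also fails if it takes over 32 s, if anything falls off the work surface, if the arm or the gripper's body presses on something with over 40 N, if the wrist force passes 120 N, or if a joint passes its speed limit or range.

## Robot

A 6-joint arm with a two-finger parallel gripper is mounted at the origin on the work surface. World frame = base frame: x ahead of the robot, y to its left, z up, the work surface at z = 0. Lengths are in m, angles in rad, forces in N, time in s.
With the tool pointing down it reaches from about 0.25 to 0.775 m from the base axis. Payload 4 kg.
Tool frame: the origin (TCP) lies midway between the tips of the shut fingers; the grasp point (between the pads) lies 19 mm behind it; z points along the fingers, x is the direction in which the jaws open and shut, and the axes are right-handed (so a half turn about z gives the same grasp; the last joint's range is limited). The gripper opens to 94 mm and grips with 3 to 60 N. Pads are 16 mm wide; open, the fingers measure 119 mm over their backs; the gripper's body (75 mm by 177 mm) begins 78 mm behind the grasp point.
Start: joints at [-1.255, 0.087, 1.371, -0, 1.684, -0.103], TCP at [0.224, -0.502, 0.174] pointing down, gripper open.
Joint ranges: [-3.1, 3.1], [-0.76, 2.03], [0.27, 2.55], [-1.08, 4.22], [0.17, 2.65], [-2.57, 2.57]. Speed limits (rad/s): [2.79, 2.79, 3.14, 3.14, 3.14, 3.14].

## Interface

Orientations are given as [roll, pitch, yaw] about the fixed x, y, z axes, in that order (R = Rz(yaw) Ry(pitch) Rx(roll)).
In Python, from bench import robot, eyes, close_job gives the robot as it stands.
- The arm moves only by the shell command python3 -m jog 'ROWS'. ROWS is JSON, a list of rows, each a list of 3 entries, a list of its own where there are three numbers: the turn, a rotation vector about the tool's x, y, z in degrees, then the shift along the tool's x, y, z in mm, then the closure, from -1 (fully open) to 1 (shut). In form: [[[wx, wy, wz], [x, y, z], claw], ...]. A call has 1 to 5 rows; each row is the pose to reach, as a shift and turn from the pose commanded when the call began, along the tool's axes at that moment; what a row does not reach only later rows make up. A row lasts 1/10 s, in which the tool goes at most 50 mm and 8.59 degrees, less where a joint would pass 70% of its speed; a pose out of reach is approached as far as the arm can. A call with a gripper value outside its range is refused whole. The fingers move at their own pace and stop on an object; the grip force is fixed at half the most. Time passes only in rows, so rows that repeat a pose let the fingers close. It gives the time, the measured TCP pose, the force and the opening at its end, in the units of the state.
- robot.get_obs(): the state, without advancing time (a new reading comes with each control period).
- eyes.snapshot(name): name is "scene" or "top" or "wrist"; returns (picture, depth): 384x512x3 uint8, red, green, blue; 384x512 float32, m along the optical axis (not along the pixel's ray), 0 where there is no reading.
- eyes.camera_params(name): a dict with "mtx" (3x3 intrinsics, pixels), "world_to_cam" (4x4, takes a point from world to camera coordinates). Camera axes: x right, y up, looking along -z (the intrinsics and any distortion apply to the point x, -y, -z); pixel columns grow to the right and rows downward; lengths in m; the calibration is good to about 2 mm. A picture is of the moment at which its call begins: read the wrist's pose just before it. camera_params takes no time and is no camera call; for the wrist camera it gives the pose at the moment of the call.
- close_job(): hands the job in, once; it reports no verdict.
The state is a dict: "time": time; "joint_positions": joint angles; "qvel": joint speeds; "joint_torque": joint torques, N m; "tool_pos": TCP position; "ee_rot": TCP orientation; "wrist_force": force on the tool from outside, world axes, zero at the start; "wrist_torque": the same for the moment, N m; "width": finger opening in m.
Only numpy, scipy, OpenCV 4.12 (cv2) and the standard library are available. Lean on these libraries where they do the work, as an engineer would, in place of code of your own. Each camera call takes 0.05 s, during which the arm holds its last target. There are 200 camera calls.

## Working session

There is one attempt and no reset: what is moved stays moved. The work goes in short steps, Python scripts to look and compute and a shell command to move; the robot and the scene stay as the last step left them, time stands still between calls to the robot, and variables do not carry over. Pictures are saved under pics/ and viewed, about 8 in all and at most 12, crops included, and the job is handed in when it is done.

```bash
mkdir -p pics; ls; python3 - <<'E'
from bench import robot, eyes
import cv2,numpy as np
o=robot.get_obs();print(o['time'],o['tool_pos'],o['ee_rot'],o['width'])
for n in ("top","scene"):
    p,d=eyes.snapshot(n);cv2.imwrite(f'pics/{n}0.png',p[:,:,::-1]);np.savez(f'pics/{n}0.npz',p=p,d=d,**eyes.camera_params(n))
    print(n,eyes.camera_params(n))
E
```

```text
pics
0.0 [ 0.22346189 -0.50187875  0.17252017] [-3.14137573e+00  2.17276528e-03 -1.15199573e+00] 0.09426867643186516
top {'mtx': array([[362.68118406,   0.        , 250.30029816],
       [  0.        , 362.68118406, 194.13050689],
       [  0.        ,   0.        ,   1.        ]]), 'world_to_cam': array([[-0.02759619, -0.99917202,  0.02989518, -0.0881459 ],
       [ 0.99602803, -0.02495202,  0.08547261, -0.46030087],
       [-0.0846559 ,  0.03213516,  0.99589192, -0.95757549],
       [ 0.        ,  0.        ,  0.        ,  1.        ]])}
scene {'mtx': array([[465.22089946,   0.        , 255.4073779 ],
       [  0.        , 465.22089946, 197.73803149],
       [  0.        ,   0.        ,   1.        ]]), 'world_to_cam': array([[-0.75372536,  0.65718378, -0.0027495 ,  0.39246733],
       [-0.41097162, -0.46807115,  0.78231178,  0.05728551],
       [ 0.51283565,  0.5907782 ,  0.62288098, -1.60316607],
       [ 0.        ,  0.        ,  0.        ,  1.        ]])}
```

View pics/top0.png

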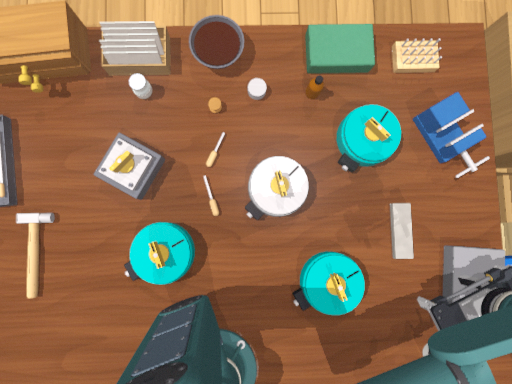

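View pics/scene0.png

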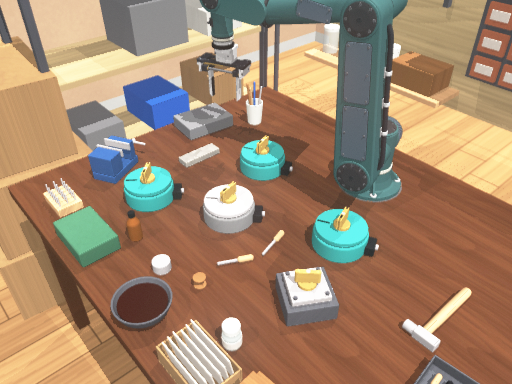

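Candidates in the top view are the grey/white hone at (279,186), turquoise hones at (161,253), (369,134) and (333,283), and the plain nut on the square fixture at (122,160). I choose the grey hone at (279,186), and check it with a crop and measurements.

```bash
cat > h.py <<'E'
import numpy as np,cv2
def ray(u,v,z,mtx,W):
    R,t=W[:3,:3],W[:3,3]; c=-R.T@t
    d=R.T@np.array([(u-mtx[0,2])/mtx[0,0],-(v-mtx[1,2])/mtx[1,1],-1.])
    return c+d*(z-c[2])/d[2]
def proj(P,mtx,W):
    q=W[:3,:3]@np.asarray(P)+W[:3,3]; return mtx[0,0]*q[0]/-q[2]+mtx[0,2], mtx[1,1]*-q[1]/-q[2]+mtx[1,2]
E
python3 - <<'E'
from h import *
f=np.load('pics/top0.npz');p=f['p'];m,W=f['mtx'],f['world_to_cam']
hsv=cv2.cvtColor(p,cv2.COLOR_RGB2HSV)
roi=np.zeros(p.shape[:2],np.uint8);cv2.circle(roi,(279,186),29,255,-1)
white=cv2.inRange(hsv,(0,0,150),(180,60,255));
lab=cv2.connectedComponentsWithStats(white);l=lab[1][176,262];print(lab[2][l])
c=max(cv2.findContours((lab[1]==l).astype(np.uint8),0,1)[0],key=len)
e=cv2.fitEllipse(cv2.convexHull(c));print('disc',e,ray(*e[0],.072,m,W))
yel=cv2.inRange(hsv,(15,90,80),(35,255,255))&roi
ys,xs=np.nonzero(yel);print('yel',len(xs),xs.mean(),ys.mean())
dark=cv2.inRange(p,(0,0,0),(100,100,100))&roi
ys,xs=np.nonzero(dark);print(list(zip(xs,ys)))
cv2.imwrite('pics/crop0.png',cv2.resize(p[146:226,234:324,::-1],None,fx=7,fy=7,interpolation=cv2.INTER_CUBIC))
E
```

```text
[ 248  156   61   60 2533]
disc ((278.0279235839844, 185.37925720214844), (60.03215408325195, 60.43310546875), 76.88202667236328) [ 0.4742542  -0.17043676  0.072     ]
yel 273 279.45421245421244 184.1978021978022
[(np.int64(279), np.int64(175)), (np.int64(279), np.int64(176))]
```

View pics/crop0.png

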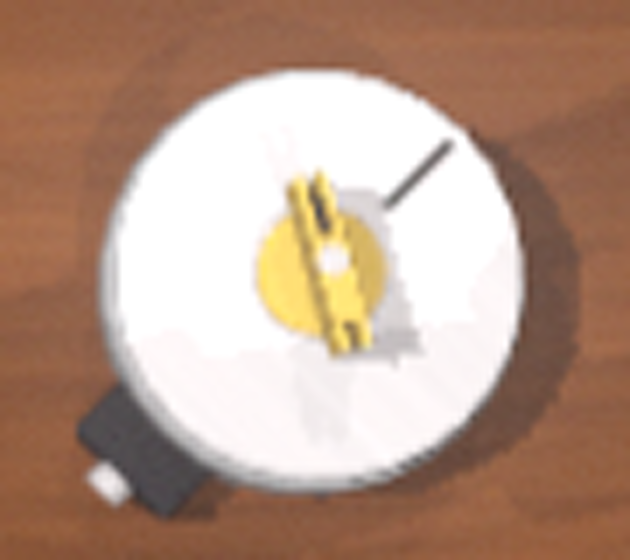

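The crop shows the grey hone with a notched brass wing. The engraved line sits on the wing's upper end, at crop (320,205), and the disc line runs from crop (385,207) to (450,145). I'll convert these to world coordinates and the first move.

```bash
python3 - <<'E'
from h import *
from bench import robot
from scipy.spatial.transform import Rotation as Rn
f=np.load('pics/top0.npz');m,W=f['mtx'],f['world_to_cam']
c=lambda x,y,z: ray(234+(x+.5)/7-.5,146+(y+.5)/7-.5,z,m,W)
a,b=c(387,207,.072),c(450,145,.072); n1,n2=c(320,178,.118),c(358,347,.118)
d=c(315,278,.072); hub=c(333,260,.118)
ang=lambda v:np.degrees(np.arctan2(v[1],v[0]))
print('mark',a,b,np.linalg.norm(b-a),ang(b-a)); print('bar',n1,n2,np.linalg.norm(n1-n2),ang(n1-n2),(n1+n2)/2)
print('disc',d,'hub',hub, 'axis->mark',ang((a+b)/2-(n1+n2)/2),np.linalg.norm(((a+b)/2-(n1+n2)/2)[:2]))
o=robot.get_obs();R=Rn.from_euler('xyz',o['ee_rot'])
cen=(n1+n2)/2; print('shift tool mm to z=.15',R.inv().apply(np.array([cen[0],cen[1],.2])-o['tool_pos'])*1000)
print(R.as_matrix().round(3))
E
```

```text
mark [ 0.50009005 -0.19931819  0.072     ] [ 0.52260644 -0.22350401  0.072     ] 0.03304454240192735 -47.04722879640085
bar [ 0.50463414 -0.16967215  0.118     ] [ 0.44500293 -0.180886    0.118     ] 0.06067645287988274 10.650280150468037 [ 0.47481854 -0.17527908  0.118     ]
disc [ 0.47446168 -0.17184447  0.072     ] hub [ 0.47566769 -0.17322519  0.118     ] axis->mark -44.68641529769983 0.0513803741473439
shift tool mm to z=.15 [-196.26150755 -362.45557304  -26.9085184 ]
[[ 0.407 -0.914 -0.001]
 [-0.914 -0.407  0.002]
 [-0.002 -0.    -1.   ]]
```

```bash
python3 -m jog '[[[0,0,0],[0,0,-27],-1],[[0,0,12],[-198,-364,-27],-1],[[0,0,12],[-198,-364,-27],-1],[[0,0,12],[-198,-364,-27],-1],[[0,0,12],[-198,-364,-27],-1]]'; python3 -c "
from bench import robot;o=robot.get_obs();print(o['tool_pos'],o['ee_rot'])"
```

```text
time: 0.6
tool_pos: [0.3447, -0.3436, 0.2002]
ee_rot: [3.141, 0.001, -1.362]
wrist_force: [0.6, 0.1, -0.8]
width: 0.0942
[ 0.34472403 -0.34361451  0.20017813] [ 3.14142671e+00  6.12091329e-04 -1.36243659e+00]
```

```bash
python3 -m jog '[[[0,0,0],[-136,-160,0],-1],[[0,0,0],[-136,-160,0],-1],[[0,0,0],[-136,-160,0],-1],[[0,0,0],[-136,-160,0],-1],[[0,0,0],[-136,-160,0],-1]]'; python3 - <<'E'
from h import *
from bench import robot,eyes
cp=eyes.camera_params('wrist');o=robot.get_obs();print(o['tool_pos'],o['ee_rot'])
p,d=eyes.snapshot('wrist');cv2.imwrite('pics/w1.png',p[:,:,::-1]);np.savez('pics/w1.npz',p=p,d=d,**cp)
print(proj([.4755,-.1725,.118],cp['mtx'],cp['world_to_cam']))
E
```

```text
time: 1.1
tool_pos: [0.4743, -0.1747, 0.2]
ee_rot: [-3.141, 0.002, -1.355]
wrist_force: [-0.1, 0.3, -0.4]
width: 0.0941
[ 0.47430412 -0.1747087   0.20000465] [-3.14125761e+00  2.14294612e-03 -1.35492514e+00]
(np.float64(253.3901708051008), np.float64(184.9674455673682))
```

View pics/w1.png

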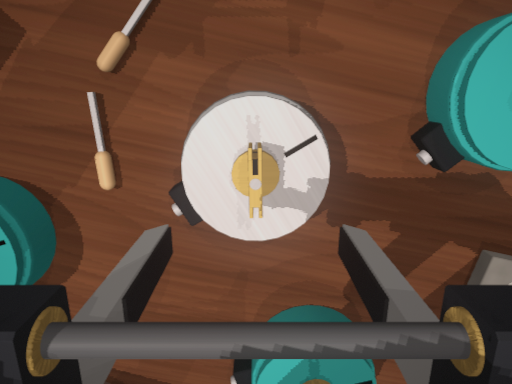

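The wrist view shows the wing bar running from (255,143), the end with the line, to (257,217). The disc mark runs from (287,154) to (316,138), so I compute the pose from these.

```bash
python3 - <<'E'
from h import *
f=np.load('pics/w1.npz');p=f['p'];m,W=f['mtx'],f['world_to_cam']
hsv=cv2.cvtColor(p,cv2.COLOR_RGB2HSV)
ang=lambda v:np.degrees(np.arctan2(v[1],v[0]))
n1,n2=ray(255,143,.118,m,W),ray(256.5,217.5,.118,m,W);print(n1,n2,np.linalg.norm(n1-n2),ang(n1-n2),(n1+n2)/2)
roi=np.zeros(p.shape[:2],np.uint8);cv2.circle(roi,(301,146),22,255,-1)
dk=cv2.inRange(p,(0,0,0),(90,90,90))&roi
ys,xs=np.nonzero(dk);l=cv2.fitLine(np.c_[xs,ys].astype(np.float32),2,0,.01,.01).ravel();print(len(xs),xs.mean(),ys.mean(),l)
k=ray(xs.mean(),ys.mean(),.072,m,W);q=ray(xs.mean()+10*l[0],ys.mean()+10*l[1],.072,m,W)
print('mark',k,ang(q-k),'from axis',ang(k-(n1+n2)/2),np.linalg.norm((k-(n1+n2)/2)[:2]), 'axis est',k[:2]-.052*(q-k)[:2]/np.linalg.norm(q-k))
w=cv2.inRange(hsv,(0,0,150),(180,60,255));L=cv2.connectedComponentsWithStats(w);mm=(L[1]==L[1][130,210]).astype(np.uint8)
e=cv2.fitEllipse(cv2.convexHull(max(cv2.findContours(mm,0,1)[0],key=len)));print('disc',e,ray(*e[0],.072,m,W))
E
```

```text
[ 0.5117652  -0.16601361  0.118     ] [ 0.4464631  -0.18167937  0.118     ] 0.06715489681196583 13.490134363433118 [ 0.47911415 -0.17384649  0.118     ]
129 300.5968992248062 145.6201550387597 [  0.86160636  -0.50757706 300.5969     145.62015   ]
mark [ 0.51253331 -0.21169862  0.072     ] -46.55079083347396 from axis -48.55913211570812 0.05049379327434722 axis est [ 0.47677232 -0.17394743]
disc ((254.85415649414062, 166.4603271484375), (148.02548217773438, 149.0957794189453), 155.8444366455078) [ 0.48251247 -0.17222069  0.072     ]
```

Consistent with the given sizes: axis ≈ (0.477,-0.1735), wing at +13.5°, mark at -46.5°, so about 60° clockwise to go. I descend to straddle the wing, staying clear of the flange.

```bash
python3 -m jog '[[[0,0,-1],[-0.5,-3,30],-1],[[0,0,-1],[-0.5,-3,70],-1],[[0,0,-1],[-0.5,-3,95],-1],[[0,0,-1],[-0.5,-3,112],-1],[[0,0,-1],[-0.5,-3,112],-1]]'; python3 -m jog '[[[0,0,0],[0,0,0],1],[[0,0,0],[0,0,0],1],[[0,0,0],[0,0,0],1],[[0,0,0],[0,0,0],1],[[0,0,0],[0,0,0],1]]'
```

```text
time: 1.65
tool_pos: [0.4721, -0.1781, 0.0851]
ee_rot: [3.135, 0.004, -1.346]
wrist_force: [0.3, 0.3, -0.5]
width: 0.094
time: 2.15
tool_pos: [0.4756, -0.1781, 0.0894]
ee_rot: [-3.141, -0.001, -1.344]
wrist_force: [0.5, -0.3, -0.5]
width: 0.0578
```

```bash
python3 -m jog '[[[0,0,0],[-4,-2,0],0.3],[[0,0,0],[-4,-2,0],0.3],[[0,0,0],[-4,-2,0],0.5],[[0,0,0],[-4,-2,0],1],[[0,0,0],[-4,-2,0],1]]'; python3 -m jog '[[[0,0,0],[0,0,0],1],[[0,0,0],[0,0,0],1],[[0,0,0],[0,0,0],1],[[0,0,0],[0,0,0],1],[[0,0,0],[0,0,0],1]]'
```

```text
time: 2.65
tool_pos: [0.4763, -0.1735, 0.0886]
ee_rot: [3.141, -0.0, -1.344]
wrist_force: [-0.7, 0.4, -0.0]
width: 0.0173
time: 3.15
tool_pos: [0.4763, -0.1736, 0.0887]
ee_rot: [3.142, -0.0, -1.344]
wrist_force: [-0.1, -0.5, -0.0]
width: 0.0008
```

The fingers closed fully, to 0.8 mm, so I look at why.

```bash
python3 - <<'E'
from h import *
from bench import robot,eyes
ps=[]
for n in('scene','wrist','top'):
    cp=eyes.camera_params(n);p,d=eyes.snapshot(n);np.savez(f'pics/{n}2.npz',p=p,d=d,**cp);ps.append(p[:,:,::-1])
    print(n,proj([.477,-.1735,.118],cp['mtx'],cp['world_to_cam']))
o=robot.get_obs();print(o['width'],o['tool_pos'],o['joint_positions'])
a=cv2.resize(ps[0][130:250,170:290],(400,400),interpolation=2);b=cv2.resize(ps[1],(400,300));c=cv2.resize(ps[2][130:250,200:360],(400,300),interpolation=2)
im=np.zeros((600,800,3),np.uint8);im[:400,:400]=a;im[:300,400:]=b;im[300:,400:]=c
cv2.imwrite('pics/c2.png',im)
E
```

```text
scene (np.float64(228.11343356571092), np.float64(186.07847709048264))
wrist (np.float64(255.94330925269233), np.float64(237.0714029905099))
top (np.float64(281.2359728255943), np.float64(182.16984584951123))
0.0007331784512888612 [ 0.47630549 -0.17361256  0.08872428] [-4.61339142e-01  2.41231009e-02  1.60631064e+00 -9.52072651e-05
  1.51101604e+00  8.82668205e-01]
```

View pics/c2.png

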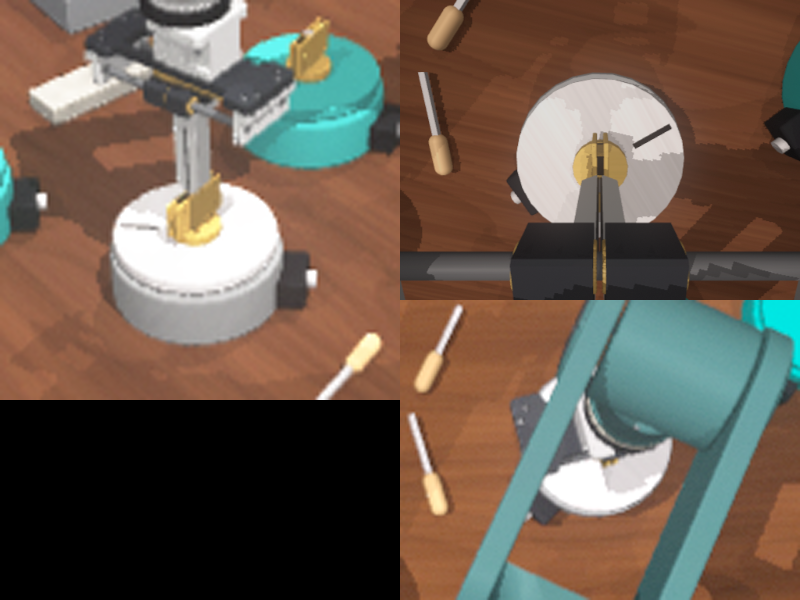

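The wrist crop shows the shut fingers ending near wrist px (256,230), with the bar reaching from there up to row ~173. The scene crop shows the fingers behind the bar. Depth will show the real offset.

```bash
python3 - <<'E'
from h import *
def cloud(n):
    f=np.load(f'pics/{n}.npz');p,d,m,W=f['p'],f['d'],f['mtx'],f['world_to_cam']
    v,u=np.mgrid[:384,:512];c=np.stack([(u-m[0,2])/m[0,0]*d,-(v-m[1,2])/m[1,1]*d,-d],-1)
    X=(c-W[:3,3])@W[:3,:3];X[d==0]=np.nan
    return p,X
for n in('top0','scene0','w1','scene2','wrist2'):
    p,X=cloud(n);hsv=cv2.cvtColor(p,cv2.COLOR_RGB2HSV)
    near=np.hypot(X[...,0]-.477,X[...,1]+.1735)<.07
    y=cv2.inRange(hsv,(15,90,60),(35,255,255))>0
    b=near&y&(X[...,2]>.09)
    P=X[b]; 
    if len(P)>10:
        t=P[P[:,2]>P[:,2].max()-.008]
        (cx,cy),s,a=cv2.minAreaRect((t[:,:2]*1000).astype(np.float32));print(n,'bar',len(P),'zmax',P[:,2].max(),'rect',(cx,cy),s,a,t.min(0),t.max(0))
    w=near&(hsv[...,1]<60)&(hsv[...,2]>140)&(X[...,2]<.085)
    Q=X[w]; print('  disc z',np.median(Q[:,2]),Q[:,:2].min(0),Q[:,:2].max(0))
    if n[-1]=='2':
        g=near&~y&(X[...,2]>.09)&(X[...,2]<.16)
        for lo in np.arange(.08,.16,.01):
            k=g&(X[...,2]>=lo)&(X[...,2]<lo+.01)
            if k.sum()>3: print('  finger',lo.round(2),k.sum(),X[k].min(0).round(3),X[k].max(0).round(3))
E
```

```text
top0 bar 124 zmax 0.1226942585550658 rect (475.1163635253906, -173.1247100830078) (59.23651885986328, 12.327522277832031) 14.384812355041504 [ 0.44546037 -0.18459672  0.1153311 ] [ 0.50462228 -0.16137862  0.12269426]
  disc z 0.0721183657481468 [ 0.40810881 -0.24316187] [ 0.54559691 -0.10355429]
scene0 bar 138 zmax 0.12095696707762237 rect (478.58416748046875, -173.1892547607422) (64.44078063964844, 13.6649751663208) 12.703285217285156 [ 0.44671185 -0.18443597  0.1130029 ] [ 0.50932074 -0.16089195  0.12095697]
  disc z 0.07023439114776266 [ 0.40783542 -0.24242196] [ 0.54647626 -0.10372479]
w1 bar 3408 zmax 0.35057106231408536 rect (497.9392395019531, -169.18304443359375) (16.5925235748291, 98.95162200927734) 13.073018074035645 [ 0.47874151 -0.21853404  0.34257662] [ 0.51630464 -0.11993508  0.35057106]
  disc z 0.07089264331839695 [ 0.40703845 -0.24318988] [ 0.54698221 -0.10361215]
scene2 bar 165 zmax 0.24695043390636515 rect (491.2076416015625, -175.0881805419922) (106.51819610595703, 21.731475830078125) 85.33804321289062 [ 0.47604914 -0.22728793  0.23999102] [ 0.50132691 -0.12112214
[... 451 characters left out ...]
rect (501.1617736816406, -167.37477111816406) (16.399137496948242, 49.20790100097656) 7.94014310836792 [ 0.49039605 -0.1920133   0.23364016] [ 0.51244018 -0.1430238   0.24159035]
  disc z 0.070905222232952 [ 0.40953533 -0.24344234] [ 0.54692181 -0.10356248]
  finger 0.09 4 [ 0.506 -0.172  0.092] [ 0.508 -0.161  0.097]
  finger 0.1 6 [ 0.505 -0.161  0.1  ] [ 0.506 -0.16   0.109]
  finger 0.11 168 [ 0.483 -0.174  0.116] [ 0.498 -0.167  0.12 ]
  finger 0.12 206 [ 0.482 -0.182  0.12 ] [ 0.488 -0.16   0.13 ]
  finger 0.13 363 [ 0.482 -0.183  0.13 ] [ 0.488 -0.159  0.14 ]
  finger 0.14 429 [ 0.482 -0.183  0.14 ] [ 0.488 -0.159  0.15 ]
  finger 0.15 536 [ 0.469 -0.183  0.15 ] [ 0.488 -0.159  0.16 ]
```

```bash
python3 - <<'E'
from h import *
def cloud(n):
    f=np.load(f'pics/{n}.npz');p,d,m,W=f['p'],f['d'],f['mtx'],f['world_to_cam']
    v,u=np.mgrid[:384,:512];c=np.stack([(u-m[0,2])/m[0,0]*d,-(v-m[1,2])/m[1,1]*d,-d],-1)
    X=(c-W[:3,3])@W[:3,:3];X[d==0]=np.nan
    return p,X,m,W
p,X,m,W=cloud('w1')
print('w1 (tcp z .200):')
for u,v in((166,229),(164,234),(160,245),(346,229),(350,234),(355,245)): print(u,v,X[v,u].round(3))
print('tcp proj',proj([.4743,-.1747,.2],m,W))
p,X,m,W=cloud('wrist2');print('tcp proj',proj([.4763,-.1736,.0887],m,W))
for v in range(215,262,4): print(v,[(u,tuple((X[v,u]*1000).round(0))) for u in(238,246,256,266,274)])
cv2.imwrite('pics/w2c.png',cv2.resize(p[150:290,186:326,::-1],(560,560),interpolation=2))
E
```

```text
w1 (tcp z .200):
166 229 [ 0.471 -0.125  0.235]
164 234 [ 0.471 -0.126  0.24 ]
160 245 [ 0.47  -0.127  0.252]
346 229 [ 0.493 -0.22   0.238]
350 234 [ 0.494 -0.22   0.245]
355 245 [ 0.493 -0.22   0.257]
tcp proj (np.float64(255.62937237640895), np.float64(219.88366595468563))
tcp proj (np.float64(255.67116802415526), np.float64(219.8950954922205))
215 [(238, (np.float64(474.0), np.float64(-162.0), np.float64(81.0))), (246, (np.float64(488.0), np.float64(-165.0), np.float64(116.0))), (256, (np.float64(490.0), np.float64(-171.0), np.float64(118.0))), (266, (np.float64(491.0), np.float64(-176.0), np.float64(117.0))), (274, (np.float64(480.0), np.float64(-185.0), np.float64(81.0)))]
219 [(238, (np.float64(472.0), np.float64(-163.0), np.float64(82.0))), (246, (np.float64(486.0), np.float64(-166.0), np.float64(117.0))), (256, (np.float64(488.0), np.float64(-171.0), np.float64(118.0))), (266, (np.float64(488.0), np.float64(-177.0), np.float64(116.0))), (274, (np.float64(477.0), np.float64(-186.0), np.float64(81.0)))]
223 [(238, (np.float64(469.0), np.float64(-163.0), np.float64(81.0))), (24
[... 2614 characters left out ...]
np.float64(153.0)))]
255 [(238, (np.float64(484.0), np.float64(-164.0), np.float64(158.0))), (246, (np.float64(485.0), np.float64(-167.0), np.float64(159.0))), (256, (np.float64(484.0), np.float64(-172.0), np.float64(154.0))), (266, (np.float64(486.0), np.float64(-176.0), np.float64(157.0))), (274, (np.float64(487.0), np.float64(-179.0), np.float64(158.0)))]
259 [(238, (np.float64(484.0), np.float64(-164.0), np.float64(162.0))), (246, (np.float64(485.0), np.float64(-167.0), np.float64(162.0))), (256, (np.float64(484.0), np.float64(-172.0), np.float64(159.0))), (266, (np.float64(486.0), np.float64(-176.0), np.float64(161.0))), (274, (np.float64(487.0), np.float64(-179.0), np.float64(161.0)))]
```

View pics/w2c.png

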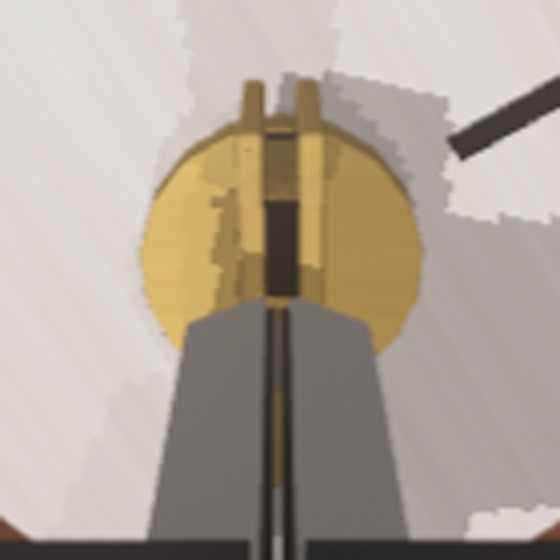

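The fingertips actually end about 35 mm above the reported TCP: z≈0.235 when the reading was 0.200, and ≈0.123 now at 0.089. So they shut just above the wing, and I trust the vision. I'll open, descend about 33 mm more in stages while watching the force, then close.

```bash
python3 -m jog '[[[0,0,0],[0,0,0],-0.4],[[0,0,0],[0,0,0],-0.4],[[0,0,0],[0,0,0],-0.4],[[0,0,0],[0,0,0],-0.4],[[0,0,0],[0,0,0],-0.4]]'; python3 -m jog '[[[0,0,0],[0,0,0],-0.4],[[0,0,0],[0,0,0],-0.4],[[0,0,0],[0,0,8],-0.4],[[0,0,0],[0,0,16],-0.4],[[0,0,0],[0,0,16],-0.4]]'; python3 - <<'E'
from h import *
from bench import robot,eyes
cp=eyes.camera_params('wrist');p,d=eyes.snapshot('wrist');np.savez('pics/w3.npz',p=p,d=d,**cp);cv2.imwrite('pics/w3.png',p[120:320,126:386,::-1].repeat(2,0).repeat(2,1))
E
```

```text
time: 3.8
tool_pos: [0.4763, -0.1736, 0.0887]
ee_rot: [3.142, -0.0, -1.344]
wrist_force: [0.6, -0.3, 0.1]
width: 0.037
time: 4.3
tool_pos: [0.475, -0.173, 0.0706]
ee_rot: [3.139, 0.002, -1.344]
wrist_force: [0.1, 1.0, -0.0]
width: 0.0659
```

View pics/w3.png

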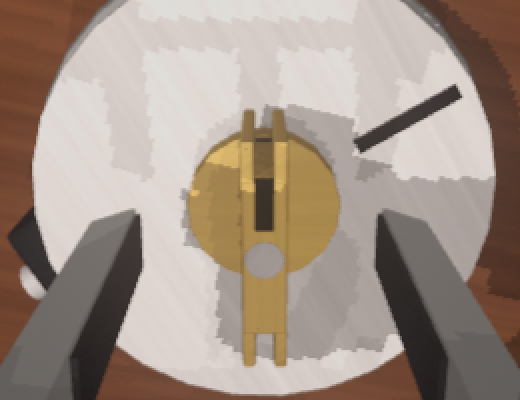

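The wing is centred between the open fingers, with hub at (264,262) and finger tips at (137,212) and (380,212) in the crop. I descend and close.

```bash
python3 -m jog '[[[0,0,0],[0,0,8],-0.3],[[0,0,0],[0,0,15],-0.3],[[0,0,0],[0,0,15],0],[[0,0,0],[0,0,15],0.3],[[0,0,0],[0,0,15],1]]'; python3 -m jog '[[[0,0,0],[0,0,0],1],[[0,0,0],[0,0,0],1],[[0,0,0],[0,0,0],1],[[0,0,0],[0,0,0],1],[[0,0,0],[0,0,0],1]]'; python3 -m jog '[[[0,0,0],[0,0,0],1],[[0,0,0],[0,0,0],1],[[0,0,0],[0,0,0],1],[[0,0,0],[0,0,0],1],[[0,0,0],[0,0,0],1]]'
```

```text
time: 4.85
tool_pos: [0.4765, -0.1737, 0.0579]
ee_rot: [-3.141, -0.0, -1.344]
wrist_force: [-0.2, 0.6, 0.1]
width: 0.0404
time: 5.35
tool_pos: [0.4765, -0.1742, 0.0579]
ee_rot: [-3.141, -0.001, -1.344]
wrist_force: [1.1, -1.7, -0.2]
width: 0.0118
time: 5.85
tool_pos: [0.4766, -0.1742, 0.0579]
ee_rot: [-3.141, -0.001, -1.344]
wrist_force: [0.9, -3.6, -0.1]
width: 0.0118
```

Gripped at 11.8 mm, which matches the wing. Next I turn it clockwise (+ about tool z) by 30° and check.

```bash
python3 -m jog '[[[0,0,5],[0,0,0],1],[[0,0,11],[0,0,0],1],[[0,0,18],[0,0,0],1],[[0,0,25],[0,0,0],1],[[0,0,30],[0,0,0],1]]'; python3 -m jog '[[[0,0,6],[0,0,0],1],[[0,0,12],[0,0,0],1],[[0,0,18],[0,0,0],1],[[0,0,23],[0,0,0],1],[[0,0,27],[0,0,0],1]]';python3 -m jog '[[[0,0,1.5],[0,0,0],1],[[0,0,3],[0,0,0],1],[[0,0,3],[0,0,0],1],[[0,0,3],[0,0,0],1],[[0,0,3],[0,0,0],1]]'; python3 - <<'E'
from h import *
from bench import robot,eyes
cp=eyes.camera_params('wrist');p,d=eyes.snapshot('wrist');np.savez('pics/w4.npz',p=p,d=d,**cp);cv2.imwrite('pics/w4.png',p[:,:,::-1])
E
```

```text
time: 6.35
tool_pos: [0.4765, -0.1741, 0.0579]
ee_rot: [-3.141, -0.001, -1.872]
wrist_force: [0.5, -3.2, -1.3]
width: 0.0116
time: 6.85
tool_pos: [0.4766, -0.1739, 0.0579]
ee_rot: [-3.141, -0.0, -2.342]
wrist_force: [1.6, -4.3, -0.4]
width: 0.0117
time: 7.35
tool_pos: [0.4766, -0.1739, 0.0579]
ee_rot: [-3.141, 0.0, -2.391]
wrist_force: [1.5, -4.9, 0.0]
width: 0.0117
```

View pics/w4.png

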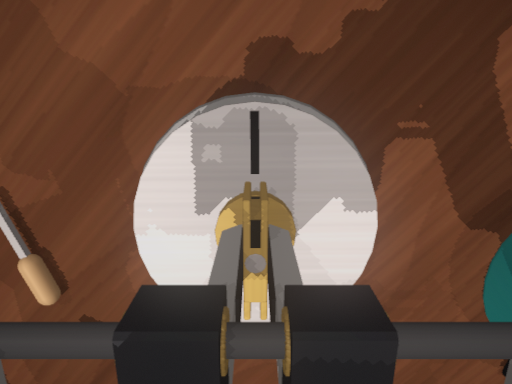

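The wing line at (255,233) and the disc line from (255,112) to (255,172) are collinear. I release straight and retreat upward.

```bash
python3 -m jog '[[[0,0,0],[0,0,0],0.3],[[0,0,0],[0,0,0],0],[[0,0,0],[0,0,0],-0.4],[[0,0,0],[0,0,0],-0.4],[[0,0,0],[0,0,0],-0.4]]'; python3 -m jog '[[[0,0,0],[0,0,0],-0.4],[[0,0,0],[0,0,-30],-0.4],[[0,0,0],[0,0,-70],-0.4],[[0,0,0],[0,0,-110],-0.4],[[0,0,0],[0,0,-130],-0.4]]';python3 -m jog '[[[0,0,0],[0,0,0],-0.4],[[0,0,0],[0,0,0],-0.4],[[0,0,0],[0,0,0],-0.4]]'; python3 - <<'E'
from h import *
from bench import robot,eyes
cp=eyes.camera_params('wrist');p,d=eyes.snapshot('wrist');m,W=cp['mtx'],cp['world_to_cam'];cv2.imwrite('pics/w5.png',p[:,:,::-1])
o=robot.get_obs();print(o['time'],o['qvel'].round(4) if hasattr(o['qvel'],'round') else o['qvel'])
# fit both dark lines near image centre
hsv=cv2.cvtColor(p,cv2.COLOR_RGB2HSV)
x0,y0=proj([.477,-.1735,.118],m,W);print(x0,y0)
E
```

```text
time: 7.9
tool_pos: [0.4761, -0.1732, 0.0575]
ee_rot: [3.141, 0.0, -2.391]
wrist_force: [-0.2, 0.0, -0.1]
width: 0.0485
time: 8.4
tool_pos: [0.4777, -0.1742, 0.1921]
ee_rot: [-3.136, 0.002, -2.391]
wrist_force: [1.0, -0.8, 0.6]
width: 0.0657
time: 8.7
tool_pos: [0.4752, -0.173, 0.1853]
ee_rot: [3.138, -0.001, -2.391]
wrist_force: [-0.2, 0.1, -0.5]
width: 0.0658
8.75 [-0.0018 -0.0001 -0.0019  0.0005  0.001  -0.0001]
253.6206161761773 189.1684055300581
```

View pics/w5.png

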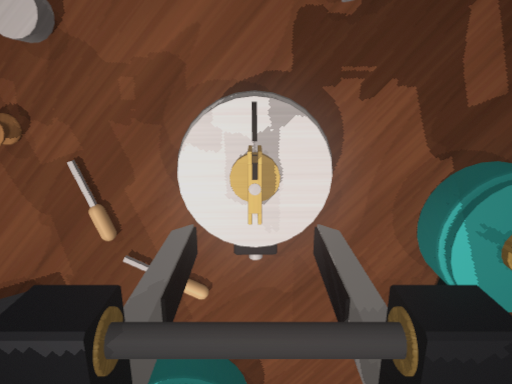

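The wing, from (255,147) to (256,222), points at the disc line from (254,103) to (254,140). The error is about 1°, the gripper is clear and the arm is at rest.

```bash
python3 -c "
from bench import close_job;print(close_job())"
```

```text
the job is handed in; nothing more can be done
None
```

I turned the notched wing nut on the grey round hone about 60° clockwise, until its engraved line pointed at the line on the disc. I then let go, lifted clear and handed the job in at about 8.8 s of the 32 s allowed.

- **Last checks:** after release, the wrist picture showed the wing line and the disc line in line to about 1–2° (12° allowed). The nut started at about 0.35 rad, so it should now be near 1.40. The arm was still, nothing was touching the gripper, and the wrist force was about zero.
- **Plain nut and turquoise hones:** I never went near the plain wing nut. The arm passed well above one turquoise hone on the way and touched none of them. I did not take a final picture to confirm the plain nut had not moved.
- **What disagreed:** depth pictures put the fingertips about 35 mm above the reported tool point. Because of this my first close shut on nothing, just above the wing, with no contact force. I corrected the height from the pictures, and the second grip closed at 11.8 mm on the 12 mm wing.

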